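# Hang the bur tray on its slotted bench rack and lock it

### The job

Hang the teal bur tray on the small slotted rack on the dental bench: keep it level, hook its two rear claws into the slots of the uprights, then press it down until the red spring catch snaps over the tray's cross bar and it is locked fully home. Feel for the slots and press gently, never with a heavy push on the rack; let go of the tray, and leave the articulator, glass dish, mug and brush where they are.

Things in the scene. Friction and masses are not known exactly. Their poses are not given: they have to be found in the camera images.
- tray: Teal hang-on bur tray, 0.3 kg, standing level on the bench. Origin: centre of its underside; x to its rear (claw side), z up. Floor 110 (x) x 130 (y) x 8 mm, rim to 16 mm high. Back plate 130 mm wide, 69 mm high, rear face at x = 55 mm. A row of small burs (to z = 34) stands near the front edge, x = -36.
- tray_post (a point): Centre of the top of the tray's black square grip post, 22 x 22 mm, at x = -10, y = 0, z = 80 mm of the tray; the post is free down to the tray floor 72 mm below.
- tray_pad (a point): Centre of the top of the yellow press pad on the back plate: 30 mm in tray x, 40 mm in tray y, at x = 40, y = 0, z = 75 mm of the tray.
- tray_back (a point): Point on the back plate's rear face, midway between the two steel claws, x = 55, y = 0, z = 50 mm of the tray. Claws at y = +-45 mm, 5 mm thick: a shank (z 52 to 64) runs from the rear face to x = 67; from it a lip (x 61 to 67, z 36 to 64) hangs down. So a claw is 28 mm tall and leads the rear face by 12 mm, with a 6 mm gap before the lip.
- tray_bar (a point): Middle of the steel cross bar on the tray's rear face, 6 mm thick, 28 mm long, axis along tray y, at x = 63, y = 0, z = 50 mm of the tray.
- rack: Fixed rack; foot 100 x 160 x 20 mm, dark steel. Origin at bench height, midway between the uprights, in the plane of their front face; x from front to rear, z up. The tray hangs on the front (-x) side, its x along the rack's x. Uprights: aluminium strips 24 mm wide, 4 mm thick (x 0 to 4) at y = +-45 mm, each with one through slot 10 mm wide, 34 mm tall.
- rack_slots (a point): Nominal lower end of the slots: 115 mm above the rack's origin, on the front plane. The real one is NOT measured: the uprights are clamped in the foot at any height up to 7 mm above or below nominal (both alike); their tops are 50 mm above the slots' lower ends. Find it by feel or sight: the claws pass only with the tray 16 to 22 mm above fully home.
- rack_home (a point): Where the tray's origin would be fully home at nominal slot height: 55 mm before the front plane, 63 mm up. Home: shanks rest on the slots' lower ends, lips behind the strips (2 mm play). Lowered, the bar meets the catch 10 to 13 mm above home; it carries the tray when let go. Pressing through takes 6 to 14 N, then a hard stop. Keep any push on the rack under 20 N (its contact forces may never sum to 60 N).
- latch (a joint): Red spring catch midway between the uprights, just behind their front plane; it slides back (rack +x). 0 = fully out, m of push-back, up to 0.009. Its top is a ramp, its underside flat: the cross bar pushes it back about 4 to 6 mm when pressed down past it, and it springs out over the bar (back below 0.0015) when the tray is locked.
- pin (a joint): Green tell-tale pin under the catch, light spring (about 1 N); 0 = up, m of push-down. The cross bar pushes it about 0.005 down when the tray is fully home.
- articulator: Bystander: small teal dental articulator with white plaster models, 100 x 84 x 93 mm; origin under its centre.
- dish: Bystander: clear glass dish, 84 mm across, 45 mm tall; origin under its centre.
- mug: Bystander: dark blue mug, 76 mm across, 85 mm tall; origin under its centre.
- brush: Bystander: brush with a red handle, lying on the bench, about 200 mm long.
Not all that is in view belongs to the job. What is shaped like the tray but orange is not meant.

How it is judged (in metres and radians):
On the way, in this order (a step that is already met when the one before it is completed fails the run):
1. both claws are through the slots, the tray's rear face up to the uprights (x of tray_back in the frame of rack between -0.005 and 0.003 m and y of tray_back in the frame of rack between -0.007 and 0.007 m and z of tray_back in the frame of rack between 0.1 and 0.15 m), for 0.1 s.
2. the cross bar pushes the catch back by more than 2.5 mm (all of step 1 and value of joint latch above 0.0025 m).
At the end, for the whole second after the job is handed in: The tray hangs on the rack, released and at rest: its rear face within 5 mm of the uprights' front plane and within 7 mm of the middle, level and square to within 0.1 rad, the green pin pushed down more than 3.5 mm and the red catch sprung back out to within 1.5 mm (locked over the cross bar) (all of step 1 and value of joint pin above 0.0035 m and value of joint latch below 0.0015 m and angle between tray's own z axis and vertical below 0.1 rad and angle between the x axis of tray and the x axis of rack, either way round below 0.1 rad and linear speed of tray below 0.01 m/s); the robot touches nothing.
It fails at once if the robot loads the tray against the rack with contact forces of more than 60 N in all (contact force between tray and rack above 60 N and contact force between the fingers and tray above 2 N).
It fails at once if the tray is tipped by more than 0.5 rad (angle between tray's own z axis and vertical above 0.5 rad).
It fails at once if a bystander is moved by more than 25 mm (distance of any of articulator, dish, mug, brush from where it was at the start of the episode above 0.025 m).
It also fails if it takes over 67 s, if anything falls off the work surface, if the arm or the gripper's body presses on something with over 40 N, if the wrist force passes 120 N, or if a joint passes its speed limit or range.

### The arm

A 6-joint arm with a two-finger parallel gripper is mounted at the origin on the work surface. World frame = base frame: x ahead of the robot, y to its left, z up, the work surface at z = 0. Lengths are in m, angles in degrees, forces in N, time in s.
With the tool pointing down it reaches from about 0.375 to 0.9 m from the base axis. Payload 3.1 kg.
Tool frame: the origin (TCP) lies on the centre line of the jaws, within the pads' length; the fingertips stand 8 mm ahead of it and the grasp point (between the pads) lies 11 mm behind it; z points along the fingers, y is the direction in which the jaws open and shut (so a half turn about z gives the same grasp; the last joint's range is limited). The gripper opens to 87 mm and grips with 3 to 60 N. Pads are 19 mm wide; open, the fingers measure 117 mm over their backs; the gripper's body (75 mm by 190 mm) begins 51 mm behind the grasp point.
Start: joints at [-73.253, 30.224, 82.088, -0, 67.689, -10.227], TCP at [0.284, -0.557, 0.231] pointing down, gripper open.
Joint ranges: [-176.69, 176.69], [-43.24, 126.21], [12.49, 139.97], [-82, 262], [0, 151.66], [-163.58, 163.58]. Speed limits (degrees/s): [159.86, 159.86, 180, 180, 180, 180].

### API

Orientations are given as a 3x3 rotation matrix whose columns are the frame's x, y, z axes.
In Python, from rig import * gives the robot as it stands. The module is installed in compiled form; this text tells all that it offers.
- The arm moves only by the tool arm_command, never from a script. Its argument "commands" is a list of rows, each an object with "translation": the shift along the tool's x, y, z scaled (see below), a list of three; "dr": the turn, a rotation vector about the tool's x, y, z scaled (see below), a list of three; "jaw": the closure, from 0 (fully open) to 1 (shut). In form: [{"translation": [x, y, z], "dr": [ax, ay, az], "jaw": jaw}, ...]. A call has 1 to 12 rows; each row shifts and turns the commanded pose from where the row before left it, along the tool's axes as they then stand; what a row does not reach is not made up. The controller multiplies each number of a shift by 25 mm and each number of a turn by 6 degrees. A row lasts 1/12 s, in which the tool goes at most 41.7 mm and 7.16 degrees, less where a joint would pass 70% of its speed; a pose out of reach is approached as far as the arm can. A call with a number of a shift or a turn outside -1 to 1 is refused whole. A call with a gripper value outside its range is refused whole. The fingers move at their own pace and stop on an object; the grip force is fixed at half the most. Time passes only in rows, so rows that do not move let the fingers close. It gives the time, the measured TCP pose, the force and the opening at its end, in the units of the state.
- read_state(): the state, without advancing time (a new reading comes with each control period).
- capture(name): name is "side" or "top" or "wrist"; returns (picture, depth): 400x640x3 uint8, red, green, blue; 400x640 float32, m along the optical axis (not along the pixel's ray), 0 where there is no reading.
- camera_model(name): a dict with "intrinsics" (3x3 intrinsics, pixels), "pose" (4x4, takes a point from camera to world coordinates); the wrist camera has in their place "mount" (4x4, takes a point from camera to tool coordinates, whose origin is the TCP and whose axes are the flange's). Camera axes: x right, y down, z forward; pixel columns grow to the right and rows downward; lengths in m; the calibration is good to about 2 mm. A picture is of the moment at which its call begins: read the wrist's pose just before it. camera_model takes no time and is no camera call.
- hand_in(): hands the job in, once; it reports no verdict.
The state is a dict: "time_s": time; "joint_positions": joint angles; "qvel": joint speeds; "tau": joint torques, N m; "position": TCP position; "tcp_rot": TCP orientation; "force": force on the tool from outside, world axes, zero at the start; "moment": the same for the moment, N m; "opening": opening from 0.0 (shut) to 1.0 (fully open).
Only numpy, scipy, OpenCV 4.12 (cv2) and the standard library are available. Lean on these libraries where they do the work, as an engineer would, in place of code of your own. Each camera call takes 0.05 s, during which the arm holds its last target.

## Working session

There is one attempt and no reset: what is moved stays moved. The work goes in short steps, Python scripts to look and compute and a tool call to move; the robot and the scene stay as the last step left them, time stands still between calls to the robot, and variables do not carry over. Pictures are saved under pics/ and viewed, and the job is handed in when it is done.

Besides the shell and the picture viewer there is one more tool, called after "Call:" in YAML: its name, and indented under it one key for each argument. arm_command: Moves the arm, as the interface text tells. Its arguments: {"type":"object","properties":{"commands":{"type":"array"}},"required":["commands"]}

```bash
mkdir -p pics
python3 - <<'E'
from rig import *
import cv2,numpy as np
s=read_state()
for k in s: print(k,np.round(s[k],3).tolist())
for n in ["side","top","wrist"]:
    im,d=capture(n)
    cv2.imwrite(f"pics/{n}0.png",im[:,:,::-1]); np.save(f"pics/{n}0_d.npy",d)
    m=camera_model(n); print(n,{k:np.round(v,4).tolist() for k,v in m.items()})
E
```

```text
time_s 0.0
joint_positions [-73.252, 30.278, 82.157, -0.002, 67.689, -10.226]
qvel [-0.006, -0.041, -0.068, -0.006, -0.072, -0.062]
tau [0.001, -44.004, -17.659, 0.063, 0.058, -0.0]
position [0.283, -0.556, 0.23]
tcp_rot [[0.891, 0.454, -0.001], [0.454, -0.891, 0.002], [0.0, -0.002, -1.0]]
force [-0.635, 0.302, -0.251]
moment [-0.04, -0.008, 0.083]
opening 0.999
side {'intrinsics': [[447.7291, 0.0, 317.4928], [0.0, 447.7291, 205.1429], [0.0, 0.0, 1.0]], 'pose': [[-0.99, -0.0947, 0.1043, 0.4459], [-0.1389, 0.5336, -0.8342, 0.7938], [0.0233, -0.8404, -0.5414, 0.6685], [0.0, 0.0, 0.0, 1.0]]}
top {'intrinsics': [[468.8349, 0.0, 323.9778], [0.0, 468.8349, 210.0808], [0.0, 0.0, 1.0]], 'pose': [[-0.0057, -0.9971, 0.0754, 0.4651], [-1.0, 0.0053, -0.0055, -0.0969], [0.0051, -0.0755, -0.9971, 1.1271], [0.0, 0.0, 0.0, 1.0]]}
wrist {'intrinsics': [[330.8055, 0.0, 323.1927], [0.0, 330.8055, 201.397], [0.0, 0.0, 1.0]], 'mount': [[-0.0006, -0.9596, -0.2813, 0.0771], [1.0, -0.0003, -0.0009, -0.0], [0.0008, -0.2813, 0.9596, -0.1527], [0.0, 0.0, 0.0, 1.0]]}
```

View pics/side0.png

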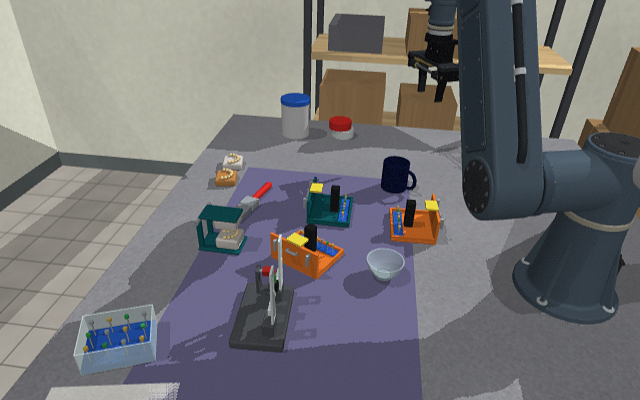

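View pics/top0.png

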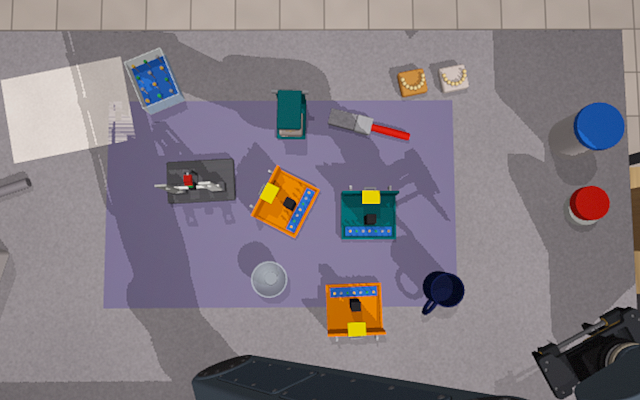

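View pics/wrist0.png

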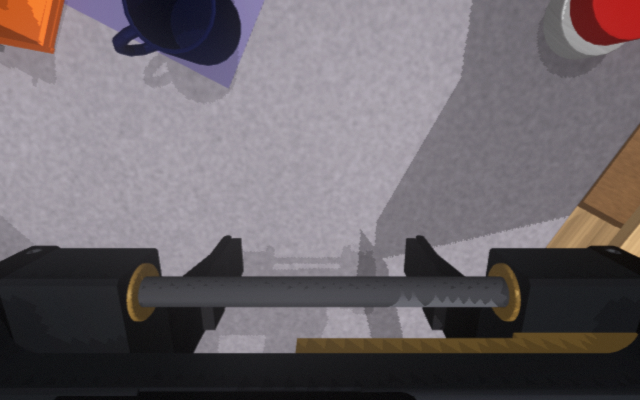

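```bash
cat > h.py <<'E'
import numpy as np,cv2
from rig import *
def ray(n,u,v,tcp=None):
    m=camera_model(n);K=m['intrinsics']
    T=np.array(m['pose']) if 'pose' in m else tcp@np.array(m['mount'])
    d=T[:3,:3]@np.linalg.inv(K)@np.array([u,v,1.]); return T[:3,3],d
def onz(n,u,v,z,tcp=None):
    o,d=ray(n,u,v,tcp); return o+d*(z-o[2])/d[2]
def dep(n,u,v,D,tcp=None):
    o,d=ray(n,u,v,tcp); return o+d*D
def cloud(n,D,tcp=None):
    m=camera_model(n);K=np.array(m['intrinsics'])
    T=np.array(m['pose']) if 'pose' in m else tcp@np.array(m['mount'])
    v,u=np.mgrid[:400,:640]
    p=np.stack([(u-K[0,2])/K[0,0],(v-K[1,2])/K[1,1],np.ones_like(u)],-1)*D[...,None]
    return p@T[:3,:3].T+T[:3,3]
def tcpT():
    s=read_state();T=np.eye(4);T[:3,:3]=s['tcp_rot'];T[:3,3]=s['position'];return T
E
python3 - <<'E'
import sys;sys.path.insert(0,'.')
from h import *
a=cv2.imread('pics/top0.png');b=cv2.imread('pics/side0.png')
A=cv2.resize(a[145:255,140:410],None,fx=2.9,fy=2.9,interpolation=cv2.INTER_CUBIC)
B=cv2.resize(b[170:360,210:370],None,fx=3.1,fy=3.1,interpolation=cv2.INTER_CUBIC)
cv2.imwrite('pics/A.png',A);cv2.imwrite('pics/B.png',B)
D=np.load('pics/top0_d.npy');P=cloud('top',D)
hsv=cv2.cvtColor(a,cv2.COLOR_BGR2HSV)
def pr(name,m):
    n,l,s,c=cv2.connectedComponentsWithStats(m.astype(np.uint8))
    for i in range(1,n):
        if s[i,4]>25:
            q=P[l==i]; r=cv2.minAreaRect(np.argwhere(l==i)[:,::-1].astype(np.float32))
            print(name,c[i].round(1),s[i,4],'med',np.median(q,0).round(4),'onz',onz('top',*c[i],np.median(q[:,2])).round(4),'rect',np.round(r[1],1),round(r[2],1))
x0=P[...,0];y0=P[...,1];z=P[...,2]
yel=(hsv[...,0]>22)&(hsv[...,0]<35)&(hsv[...,1]>140)&(hsv[...,2]>120)
pr('yellow',yel)
blk=(hsv[...,2]<60)&(z>.07)&(z<.09)&(x0>.25)
pr('post',blk)
pr('foot',(z>.014)&(z<.026)&(hsv[...,2]<110)&(y0>.05)&(x0>.4)&(x0<.7)&(hsv[...,1]<60))
pr('red',((hsv[...,0]<8)|(hsv[...,0]>172))&(hsv[...,1]>140)&(z>.05))
pr('high',(z>.13)&(x0>.4)&(x0<.7)&(y0>.05))
q=P[(z>.15)&(z<.2)&(x0>.4)&(x0<.7)&(y0>.05)]
if len(q): print(q.min(0),q.max(0),np.polyfit(q[:,1],q[:,0],1))
pr('teal',(hsv[...,0]>80)&(hsv[...,0]<100)&(hsv[...,1]>120)&(z>.005))
E
```

```text
yellow [269.1 192.6] 249 med [0.5857 0.021  0.0755] onz [0.5848 0.0208 0.0755] rect [13.9 17.9] 26.6
yellow [370.4 196.6] 247 med [ 0.5739 -0.2074  0.0754] onz [ 0.5745 -0.2077  0.0754] rect [13. 17.] 90.0
yellow [356.4 328.7] 259 med [ 0.2809 -0.1721  0.0751] onz [ 0.2816 -0.1728  0.0751] rect [14. 18.] 90.0
post [288.6 202.8] 87 med [ 0.5606 -0.0243  0.0807] onz [ 0.5609 -0.0236  0.0807] rect [8.9 9.4] 26.6
post [370.5 218.5] 97 med [ 0.5237 -0.2057  0.0802] onz [ 0.5247 -0.2066  0.0802] rect [9. 9.] 90.0
post [432.1 289.6] 76 med [ 0.3679 -0.3399  0.0781] onz [ 0.3664 -0.3416  0.0781] rect [ 9.4 35.2] 7.9
post [457.  290.9] 120 med [ 0.363  -0.4004  0.0818] onz [ 0.3634 -0.3957  0.0818] rect [17.7 32.5] 13.1
post [354.8 305.9] 89 med [ 0.3318 -0.1699  0.0801] onz [ 0.332  -0.1696  0.0801] rect [9.3 9.6] 81.9
foot [201.7 179.7] 2056 med [0.629  0.1834 0.0208] onz [0.6227 0.1871 0.0208] rect [41.8 67.9] 86.7
foot [ 17.2 182.3] 53 med [0.619  0.6203 0.0223] onz [0.6183 0.6226 0.0223] rect [ 8.1 29. ] 88.0
red [187.4 179.8] 87 med [0.6066 0.1899 0.129 ] onz [0.6071 0.1897 0.129 ] rect [10.   8.8] 81.9
red [590.6 202.7] 983 med [ 0.559  -0.714   0.0595] onz [ 0.5595 -0.7143  0.0595] rect [33. 36.] 90.0
high [186.7 178.6] 35 med [0.6087 0.1899 0.1311] onz [0.6095 0.1908 0.1311] rect [7. 7.] 90.0
high [205.  183.7] 49 med [0.5942 0.1438 0.1655] onz [0.5937 0.143  0.1655] rect [ 4. 14.] 90.0
high [162.2 186.4] 58 med [0.5891 0.2328 0.1613] onz [0.589  0.2323 0.1613] rect [ 3. 17.] 90.0
[0.5875878  0.1335843  0.15020697] [0.59686285 0.24718359 0.173029  ] [-0.05382683  0.60222646]
teal [290.5 111.5] 1119 med [ 0.7696 -0.0276  0.0932] onz [ 0.7658 -0.0286  0.0932] rect [48. 28.] 90.0
teal [367.7 212.3] 1682 med [ 0.5449 -0.199   0.0096] onz [ 0.5437 -0.2075  0.0096] rect [47. 57.] 90.0
```

View pics/A.png

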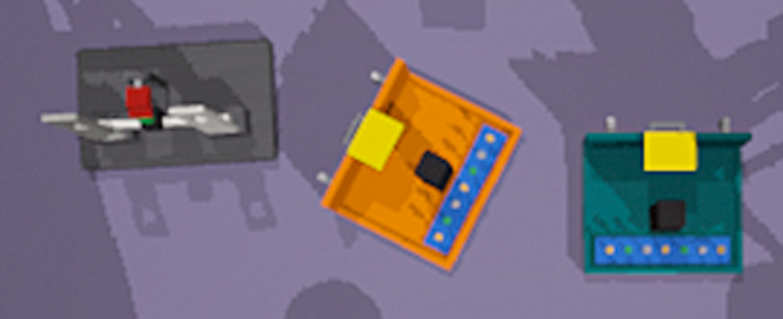

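View pics/B.png

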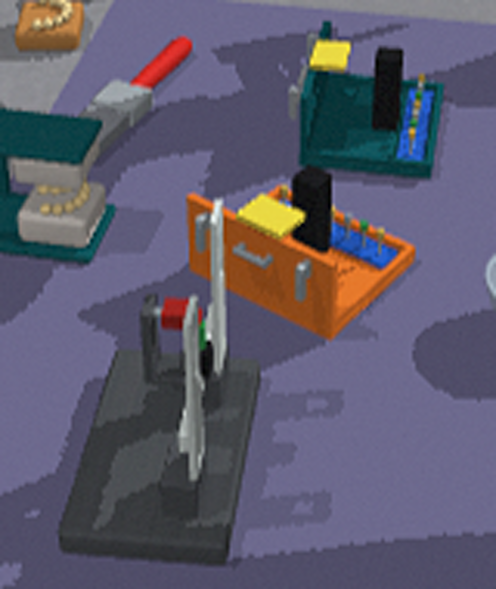

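Candidates in the top view are the teal tray (369,214), the orange trays (285,203) and (354,310), and the teal articulator (291,113). The close crop confirms the tray at (369,214): it is teal, with a black post at (370,218), a yellow pad at (370,197) and claws toward +x. The rack at (200,183) has its front facing −x, with a yaw of about +3°.

Call:
arm_command:
  commands:
    - {"translation": [0,0,0],"dr": [0,0,0.95],"jaw": 0}
    - {"translation": [0,0,0],"dr": [0,0,0.95],"jaw": 0}
    - {"translation": [0,0,0],"dr": [0,0,0.95],"jaw": 0}
    - {"translation": [0,0,0],"dr": [0,0,0.95],"jaw": 0}
    - {"translation": [0,0,0],"dr": [0,0,0.9],"jaw": 0}
    - {"translation": [0.6,-0.9,0],"dr": [0,0,0],"jaw": 0}
    - {"translation": [0.6,-0.9,0],"dr": [0,0,0],"jaw": 0}
    - {"translation": [0.6,-0.9,0],"dr": [0,0,0],"jaw": 0}
    - {"translation": [0.6,-0.9,0],"dr": [0,0,0],"jaw": 0}
    - {"translation": [0.6,-0.9,0],"dr": [0,0,0],"jaw": 0}
    - {"translation": [0.6,-0.9,0],"dr": [0,0,0],"jaw": 0}
    - {"translation": [0.6,-0.9,0],"dr": [0,0,0],"jaw": 0}

```text
time_s: 1.15
position: [0.3923, -0.4004, 0.2303]
tcp_rot: [[1.0, -0.022, -0.0], [-0.022, -1.0, 0.001], [-0.0, -0.001, -1.0]]
force: [1.1, 0.3, 0.2]
opening: 1.0
```

Call:
arm_command:
  commands:
    - {"translation": [0.6,-0.9,0],"dr": [0,0,0],"jaw": 0}
    - {"translation": [0.6,-0.9,0],"dr": [0,0,0],"jaw": 0}
    - {"translation": [0.6,-0.9,0],"dr": [0,0,0],"jaw": 0}
    - {"translation": [0.6,-0.9,0],"dr": [0,0,0],"jaw": 0}
    - {"translation": [0.6,-0.9,0],"dr": [0,0,0],"jaw": 0}
    - {"translation": [0.6,-0.9,0],"dr": [0,0,0],"jaw": 0}
    - {"translation": [0.6,-0.9,0],"dr": [0,0,0],"jaw": 0}
    - {"translation": [0.6,-0.9,0],"dr": [0,0,0],"jaw": 0}
    - {"translation": [0,0,0],"dr": [0,0,0],"jaw": 0}
    - {"translation": [0,0,0],"dr": [0,0,0],"jaw": 0}
    - {"translation": [0,0,0],"dr": [0,0,0],"jaw": 0}

```text
time_s: 2.07
position: [0.5154, -0.2245, 0.2303]
tcp_rot: [[1.0, -0.021, -0.001], [-0.021, -1.0, -0.0], [-0.001, 0.0, -1.0]]
force: [0.5, -0.2, 0.1]
opening: 0.999
```

Run:
```python
from h import *
T=tcpT();print(T.round(4)); im,D=capture('wrist');cv2.imwrite('pics/w1.png',im[:,:,::-1])
hsv=cv2.cvtColor(im,cv2.COLOR_RGB2HSV);P=cloud('wrist',D,T)
z=P[...,2]
for nm,m in (('yel',(hsv[...,0]>22)&(hsv[...,0]<35)&(hsv[...,1]>140)&(z>.06)),('post',(hsv[...,2]<70)&(z>.074)&(z<.088)&(abs(P[...,1]+.2)<.06)&(P[...,0]<.56))):
    n,l,s,c=cv2.connectedComponentsWithStats(m.astype(np.uint8))
    for i in range(1,n):
        if s[i,4]>60: print(nm,c[i],s[i],np.median(P[l==i],0).round(4),onz('wrist',*c[i],.075 if nm=='yel' else .08,T).round(4),cv2.minAreaRect(np.argwhere(l==i)[:,::-1].astype(np.float32)))
```

```text
[[ 9.998e-01 -2.090e-02 -7.000e-04  5.154e-01]
 [-2.090e-02 -9.998e-01 -2.000e-04 -2.245e-01]
 [-7.000e-04  2.000e-04 -1.000e+00  2.303e-01]
 [ 0.000e+00  0.000e+00  0.000e+00  1.000e+00]]
yel [ 54.23047859 118.99244332] [  33   92   44   54 1588] [0.5849 0.0186 0.0737] [0.5848 0.0175 0.075 ] ((54.18257141113281, 118.81536102294922), (38.262901306152344, 46.5725212097168), 14.931418418884277)
yel [305.23017544 124.85684211] [ 283  108   45   34 1425] [ 0.5748 -0.2094  0.0736] [ 0.5748 -0.2093  0.075 ] ((305.1446533203125, 124.99620056152344), (33.09380340576172, 43.69539260864258), 88.49256896972656)
post [306.99791667 178.26458333] [296 168  23  23 480] [ 0.5262 -0.2094  0.0785] [ 0.5263 -0.2094  0.08  ] ((307.0, 179.0), (22.0, 22.0), 90.0)
post [280.35652174 346.67391304] [271 341  20  12 230] [ 0.3372 -0.173   0.0784] [ 0.3384 -0.1736  0.08  ] ((280.5, 346.5), (11.0, 19.0), 90.0)
```

View pics/w1.png

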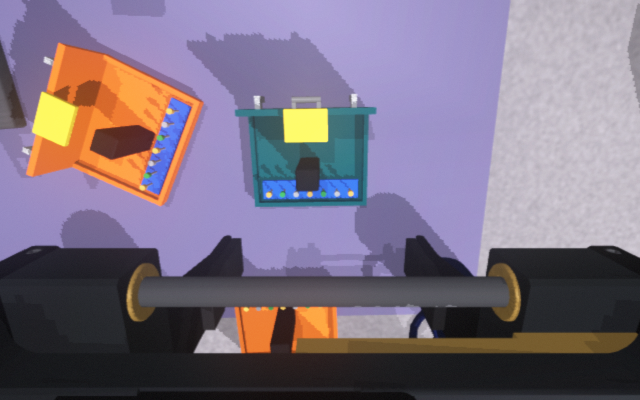

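The wrist view at (307,178) shows the post at about (0.526, -0.209), and the top view gave (0.525, -0.206). They agree to about 3 mm, so I'll descend and grasp.

Call:
arm_command:
  commands:
    - {"translation": [0.38,-0.65,0],"dr": [0,0,0],"jaw": 0}
    - {"translation": [0,0,0.9],"dr": [0,0,0],"jaw": 0}
    - {"translation": [0,0,0.9],"dr": [0,0,0],"jaw": 0}
    - {"translation": [0,0,0.9],"dr": [0,0,0],"jaw": 0}
    - {"translation": [0,0,0.9],"dr": [0,0,0],"jaw": 0}
    - {"translation": [0,0,0.9],"dr": [0,0,0],"jaw": 0}
    - {"translation": [0,0,0.9],"dr": [0,0,0],"jaw": 0}
    - {"translation": [0,0,0.9],"dr": [0,0,0],"jaw": 0}
    - {"translation": [0,0,0.85],"dr": [0,0,0],"jaw": 0}
    - {"translation": [0,0,0],"dr": [0,0,0],"jaw": 0}
    - {"translation": [0,0,0],"dr": [0,0,0],"jaw": 0}

```text
time_s: 3.03
position: [0.5244, -0.209, 0.051]
tcp_rot: [[1.0, -0.023, -0.002], [-0.023, -1.0, 0.001], [-0.002, -0.001, -1.0]]
force: [-0.1, 0.3, -0.7]
opening: 0.999
```

Call:
arm_command:
  commands:
    - {"translation": [0,0,0],"dr": [0,0,0],"jaw": 0.4}
    - {"translation": [0,0,0],"dr": [0,0,0],"jaw": 0.6}
    - {"translation": [0,0,0],"dr": [0,0,0],"jaw": 0.7}
    - {"translation": [0,0,0],"dr": [0,0,0],"jaw": 0.8}
    - {"translation": [0,0,0],"dr": [0,0,0],"jaw": 1}
    - {"translation": [0,0,0],"dr": [0,0,0],"jaw": 1}
    - {"translation": [0,0,0],"dr": [0,0,0],"jaw": 1}
    - {"translation": [0,0,0],"dr": [0,0,0],"jaw": 1}
    - {"translation": [0,0,0],"dr": [0,0,0],"jaw": 1}
    - {"translation": [0,0,0],"dr": [0,0,0],"jaw": 1}

```text
time_s: 3.87
position: [0.5255, -0.2082, 0.0518]
tcp_rot: [[1.0, -0.021, -0.0], [-0.021, -1.0, 0.0], [-0.0, -0.0, -1.0]]
force: [0.3, -0.2, 0.5]
opening: 0.326
```

Call:
arm_command:
  commands:
    - {"translation": [0,0,0],"dr": [0,0,0],"jaw": 1}
    - {"translation": [0,0,0],"dr": [0,0,0],"jaw": 1}
    - {"translation": [0,0,0],"dr": [0,0,0],"jaw": 1}
    - {"translation": [0,0,0],"dr": [0,0,0],"jaw": 1}
    - {"translation": [0,0,0],"dr": [0,0,0],"jaw": 1}

```text
time_s: 4.28
position: [0.5255, -0.2083, 0.0517]
tcp_rot: [[1.0, -0.021, -0.0], [-0.021, -1.0, -0.0], [-0.0, 0.0, -1.0]]
force: [-0.7, -0.8, -0.2]
opening: 0.255
```

Call:
arm_command:
  commands:
    - {"translation": [0,0,-0.5],"dr": [0,0,0],"jaw": 1}
    - {"translation": [0,0,-1],"dr": [0,0,0],"jaw": 1}
    - {"translation": [0,0,-1],"dr": [0,0,0],"jaw": 1}
    - {"translation": [0,0,-1],"dr": [0,0,0],"jaw": 1}
    - {"translation": [0,0,-1],"dr": [0,0,0],"jaw": 1}
    - {"translation": [0,0,-1],"dr": [0,0,0],"jaw": 1}
    - {"translation": [0,0,-0.5],"dr": [0,0,0],"jaw": 1}
    - {"translation": [0,0,0],"dr": [0,0,-0.35],"jaw": 1}
    - {"translation": [0,0,0],"dr": [0,0,-0.35],"jaw": 1}
    - {"translation": [0,0,0],"dr": [0,0,0],"jaw": 1}
    - {"translation": [0,-0.5,0],"dr": [0,0,0],"jaw": 1}

```text
time_s: 5.2
position: [0.525, -0.1973, 0.2014]
tcp_rot: [[0.999, 0.049, 0.0], [0.049, -0.999, -0.001], [0.0, 0.001, -1.0]]
force: [1.4, -0.1, -2.1]
opening: 0.249
```

Call:
arm_command:
  commands:
    - {"translation": [-0.08,-0.85,0],"dr": [0,0,0],"jaw": 1}
    - {"translation": [-0.08,-0.85,0],"dr": [0,0,0],"jaw": 1}
    - {"translation": [-0.08,-0.85,0],"dr": [0,0,0],"jaw": 1}
    - {"translation": [-0.08,-0.85,0],"dr": [0,0,0],"jaw": 1}
    - {"translation": [-0.08,-0.85,0],"dr": [0,0,0],"jaw": 1}
    - {"translation": [-0.08,-0.85,0],"dr": [0,0,0],"jaw": 1}
    - {"translation": [-0.08,-0.85,0],"dr": [0,0,0],"jaw": 1}
    - {"translation": [-0.08,-0.85,0],"dr": [0,0,0],"jaw": 1}
    - {"translation": [-0.08,-0.85,0],"dr": [0,0,0],"jaw": 1}
    - {"translation": [-0.08,-0.85,0],"dr": [0,0,0],"jaw": 1}

```text
time_s: 6.03
position: [0.4926, 0.0173, 0.2013]
tcp_rot: [[0.999, 0.051, -0.002], [0.051, -0.999, 0.001], [-0.002, -0.001, -1.0]]
force: [0.5, -0.9, -2.1]
opening: 0.252
```

Call:
arm_command:
  commands:
    - {"translation": [0,-0.85,0],"dr": [0,0,0],"jaw": 1}
    - {"translation": [0,-0.85,0],"dr": [0,0,0],"jaw": 1}
    - {"translation": [0,-0.85,0],"dr": [0,0,0],"jaw": 1}
    - {"translation": [0,-0.85,0],"dr": [0,0,0],"jaw": 1}
    - {"translation": [0,-0.85,0],"dr": [0,0,0],"jaw": 1}
    - {"translation": [0,-0.85,0],"dr": [0,0,0],"jaw": 1}
    - {"translation": [0,-0.85,0],"dr": [0,0,0],"jaw": 1}
    - {"translation": [0,-0.7,0],"dr": [0,0,0],"jaw": 1}
    - {"translation": [0,0,0],"dr": [0,0,0],"jaw": 1}
    - {"translation": [0,0,0],"dr": [0,0,0],"jaw": 1}
    - {"translation": [0,0,0],"dr": [0,0,0],"jaw": 1}

```text
time_s: 6.95
position: [0.4845, 0.1813, 0.2014]
tcp_rot: [[0.999, 0.052, -0.001], [0.052, -0.999, -0.001], [-0.001, 0.0, -1.0]]
force: [0.2, -0.2, -2.1]
opening: 0.251
```

Run:
```python
from h import *
T=tcpT();print(T.round(4),read_state()['force'])
for n in ['wrist','side','top']:
    im,D=capture(n);cv2.imwrite(f'pics/{n}2.png',im[:,:,::-1]);np.save(f'pics/{n}2_d.npy',D)
    if n=='side': cv2.imwrite('pics/side2c.png',cv2.resize(im[150:370,180:380,::-1],None,fx=2.7,fy=2.7,interpolation=cv2.INTER_CUBIC))
```

```text
[[ 9.986e-01  5.210e-02 -1.300e-03  4.845e-01]
 [ 5.210e-02 -9.986e-01 -5.000e-04  1.813e-01]
 [-1.400e-03  5.000e-04 -1.000e+00  2.014e-01]
 [ 0.000e+00  0.000e+00  0.000e+00  1.000e+00]] [ 0.24425216 -0.16672199 -2.08198785]
```

View pics/wrist2.png

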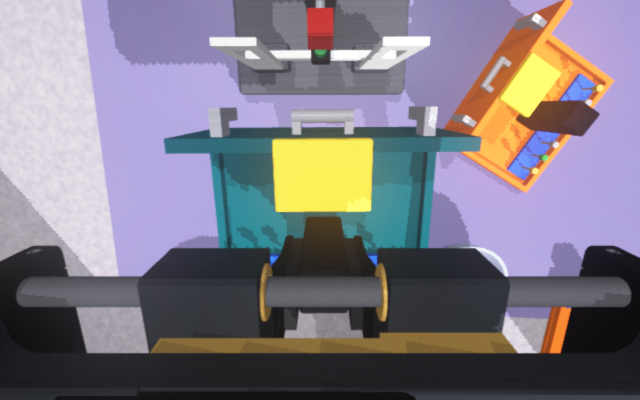

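View pics/side2c.png

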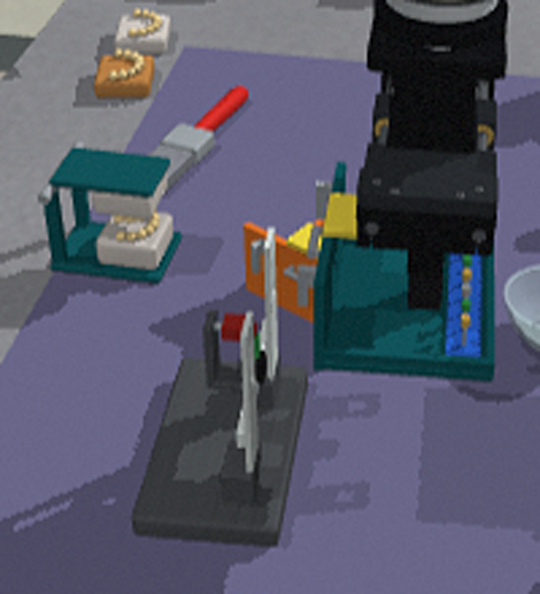

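Run:
```python
from h import *
im=cv2.imread('pics/wrist2.png');D=np.load('pics/wrist2_d.npy')
P=cloud('wrist',D,np.eye(4))  # tool frame
v,u=np.mgrid[:400,:640]
def seg(nm,m):
    q=P[m]; print(nm,m.sum(),'x',q[:,0].min().round(4),q[:,0].max().round(4),'y',q[:,1].min().round(4),q[:,1].max().round(4),'z',q[:,2].min().round(4),q[:,2].max().round(4),'med',np.median(q,0).round(4))
g=cv2.cvtColor(im,cv2.COLOR_BGR2HSV)
al=(g[...,1]<40)&(g[...,2]>120)
for nm,u0,u1 in(('upL',205,290),('upR',345,435)):
    m=al&(u>u0)&(u<u1)&(v>30)&(v<75)&(P[...,2]<0.15); seg(nm,m)
    zmin=np.percentile(P[...,2][m],2)
    m2=m&(P[...,2]<zmin+.004); seg(nm+' top',m2); w=np.argwhere(m2); print(w.min(0),w.max(0))
    print(np.histogram(P[...,2][m],bins=10))
for nm,u0,u1 in(('clL',205,240),('clR',412,440)):
    m=al&(u>u0)&(u<u1)&(v>100)&(v<138)&(P[...,2]<0.05); seg(nm,m)
    m2=m&(P[...,2]<np.percentile(P[...,2][m],2)+.003); seg(nm+' top',m2); w=np.argwhere(m2); print(w.min(0),w.max(0))
red=((g[...,0]<8)|(g[...,0]>172))&(g[...,1]>140)&(v<60)&(u>290)&(u<350); seg('red',red)
yel=(g[...,0]>22)&(g[...,0]<35)&(g[...,1]>140)&(u>250)&(u<390)&(v>120)
seg('pad',yel); print(cv2.minAreaRect(np.argwhere(yel)[:,::-1].astype(np.float32)))
cv2.imwrite('pics/w2c.png',cv2.resize(im[0:160,160:490],None,fx=2.4,fy=2.4,interpolation=cv2.INTER_CUBIC))
```

```text
upL 1601 x 0.0771 0.1167 y -0.0595 -0.0001 z -0.1527 0.1488 med [ 0.1069 -0.0441  0.0661]
upL top 468 x 0.0771 0.1108 y -0.0592 -0.0001 z -0.1527 0.0383 med [ 0.1083 -0.0466  0.0355]
[ 31 210] [ 57 288]
(array([  5,   0,   0,   0,   0,   0, 730, 316, 296, 254]), array([-0.15274795, -0.12258994, -0.09243192, -0.0622739 , -0.03211588,
       -0.00195786,  0.02820016,  0.05835818,  0.0885162 ,  0.11867421,
        0.14883223]))
upR 1648 x 0.0771 0.1167 y -0.0001 0.0551 z -0.1527 0.1499 med [0.1072 0.0395 0.0715]
upR top 458 x 0.0771 0.1108 y -0.0001 0.0551 z -0.1527 0.0383 med [0.1085 0.0424 0.0355]
[ 37 355] [ 74 429]
(array([ 10,   0,   0,   0,   0,   0, 703, 321, 401, 213]), array([-0.15274795, -0.12248199, -0.09221603, -0.06195007, -0.03168411,
       -0.00141815,  0.02884781,  0.05911377,  0.08937973,  0.11964569,
        0.14991165]))
clL 376 x 0.0642 0.0771 y -0.0481 -0.0001 z -0.1527 0.0148 med [ 0.0704 -0.0451 -0.0108]
clL top 358 x 0.0642 0.0771 y -0.0481 -0.0001 z -0.1527 -0.0091 med [ 0.0701 -0.0452 -0.0109]
[108 208] [136 222]
clR 392 x 0.0646 0.0771 y -0.0001 0.0475 z -0.1527 0.0062 med [ 0.0704  0.0442 -0.0108]
clR top 377 x 0.0646 0.0771 y -0.0001 0.0475 z -0.1527 -0.0092 med [ 0.0705  0.0444 -0.0108]
[107 423] [135 437]
red 1021 x 0.0771 0.1535 y -0.0149 0.0059 z -0.1527 0.1838 med [ 0.1228 -0.0021  0.074 ]
pad 6958 x 0.0276 0.0771 y -0.0306 0.0194 z -0.1527 0.0457 med [ 0.0507 -0.001  -0.0218]
((322.5, 174.5), (73.0, 99.0), 90.0)
```

View pics/w2c.png

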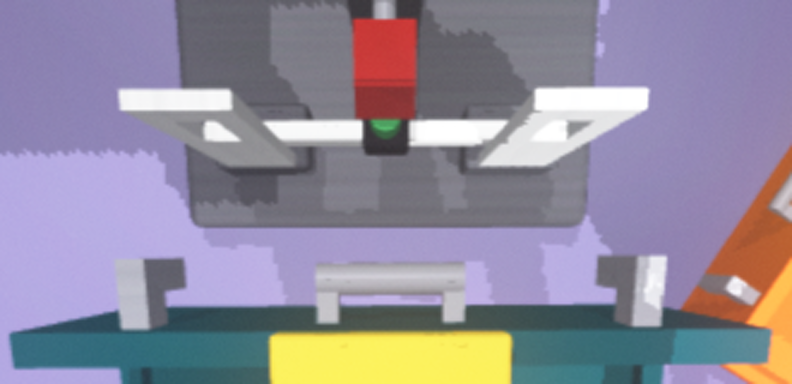

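Run:
```python
from h import *
D=np.load('pics/wrist2_d.npy');P=cloud('wrist',D,np.eye(4))
for u0,u1 in((214,250),(388,426)):
    for v in range(36,49): print(v,np.median(P[v,u0:u1],0).round(4),end=' ')
    print()
print('bar/claw/pad', [np.median(P[v,298:350],0).round(4).tolist() for v in range(108,124,2)])
print('shank',np.median(P[112:132,211:218].reshape(-1,3),0),np.median(P[112:132,428:435].reshape(-1,3),0),'pad',np.median(P[150:200,285:365].reshape(-1,3),0))
Ds=np.load('pics/side2_d.npy');Q=cloud('side',Ds)
m=(Q[...,2]>.1)&(Q[...,0]>.57)&(Q[...,0]<.62)&(Q[...,1]>.11)&(Q[...,1]<.26)
q=Q[m];
for a,b in((.12,.165),(.21,.26)):
    k=q[(q[:,1]>a)&(q[:,1]<b)]; print(len(k),np.sort(k[:,2])[-8:].round(4), k.min(0).round(3),k.max(0).round(3))
```

```text
36 [ 0.1409 -0.0894  0.2011] 37 [ 0.1106 -0.0476  0.0354] 38 [ 0.1101 -0.0476  0.0353] 39 [ 0.1096 -0.0476  0.0354] 40 [ 0.1092 -0.0478  0.0356] 41 [ 0.1087 -0.0479  0.0354] 42 [ 0.1082 -0.0478  0.0356] 43 [ 0.1078 -0.0477  0.0356] 44 [ 0.1072 -0.0479  0.0353] 45 [ 0.1068 -0.0477  0.0354] 46 [ 0.1066 -0.0484  0.0373] 47 [ 0.1065 -0.0491  0.0402] 48 [ 0.1066 -0.0502  0.0437] 
36 [0.1393 0.0789 0.1927] 37 [0.1105 0.0431 0.0355] 38 [0.11   0.043  0.0351] 39 [0.1095 0.0428 0.0354] 40 [0.1091 0.043  0.0355] 41 [0.1086 0.0431 0.0356] 42 [0.1081 0.0433 0.0355] 43 [0.1076 0.0426 0.0352] 44 [0.1072 0.0431 0.0354] 45 [0.1067 0.0433 0.0354] 46 [0.1067 0.0437 0.0382] 47 [0.1067 0.0448 0.0416] 48 [0.1067 0.0454 0.0451] 
bar/claw/pad [[0.0735, -0.0003, 0.202], [0.0747, -0.0, 0.0016], [0.0738, -0.0, 0.0009], [0.0729, -0.0, 0.0003], [0.0721, 0.0001, -0.0001], [0.0712, -0.0, 0.0003], [0.0703, -0.0, 0.0007], [0.0694, -0.0, 0.0016]]
shank [ 0.07025303 -0.04570332 -0.01089723] [ 0.07017029  0.04491668 -0.01088298] pad [ 0.05009681  0.00018195 -0.02186621]
133 [0.1667 0.167  0.1672 0.1674 0.1674 0.1677 0.1677 0.1681] [0.594 0.134 0.1  ] [0.599 0.158 0.168]
169 [0.167  0.167  0.1671 0.1672 0.1672 0.1674 0.1677 0.1693] [0.589 0.221 0.101] [0.594 0.248 0.169]
```

The wrist view shows the uprights' tops at u 210–257 and 383–430, and the claws at 209–220 and 425–437, square to each other. The tray needs to go −1.75 mm in tool y, 65 mm down and 41.7 mm forward. The wrist and side views agree that the upright tops are at about 167 mm (+2).

Call:
arm_command:
  commands:
    - {"translation": [0,-0.07,0.4],"dr": [0,0,0],"jaw": 1}
    - {"translation": [0,0,0.8],"dr": [0,0,0],"jaw": 1}
    - {"translation": [0,0,0.8],"dr": [0,0,0],"jaw": 1}
    - {"translation": [0,0,0.4],"dr": [0,0,0],"jaw": 1}
    - {"translation": [0,0,0.2],"dr": [0,0,0],"jaw": 1}
    - {"translation": [0.3,0,0],"dr": [0,0,0],"jaw": 1}
    - {"translation": [0.3,0,0],"dr": [0,0,0],"jaw": 1}
    - {"translation": [0.2,0,0],"dr": [0,0,0],"jaw": 1}
    - {"translation": [0,0,0],"dr": [0,0,0],"jaw": 1}
    - {"translation": [0,0,0],"dr": [0,0,0],"jaw": 1}
    - {"translation": [0,0,0],"dr": [0,0,0],"jaw": 1}

```text
time_s: 8.02
position: [0.5052, 0.1842, 0.1373]
tcp_rot: [[0.999, 0.052, 0.0], [0.052, -0.999, 0.0], [0.0, -0.0, -1.0]]
force: [-0.5, 0.2, -2.8]
opening: 0.249
```

Run:
```python
from h import *
T=tcpT();print(T.round(4),read_state()['force'])
im,D=capture('wrist');im=im[:,:,::-1];cv2.imwrite('pics/wrist3.png',im);np.save('pics/wrist3_d.npy',D)
cv2.imwrite('pics/w3c.png',cv2.resize(im[0:160,160:490],None,fx=2.4,fy=2.4,interpolation=cv2.INTER_CUBIC))
im,D=capture('side');cv2.imwrite('pics/side3c.png',cv2.resize(im[210:350,230:370,::-1],None,fx=4,fy=4,interpolation=cv2.INTER_CUBIC))
```

```text
[[ 9.987e-01  5.190e-02  4.000e-04  5.052e-01]
 [ 5.190e-02 -9.987e-01  1.000e-04  1.842e-01]
 [ 4.000e-04 -1.000e-04 -1.000e+00  1.373e-01]
 [ 0.000e+00  0.000e+00  0.000e+00  1.000e+00]] [-0.47549594  0.24090816 -2.77858108]
```

View pics/w3c.png

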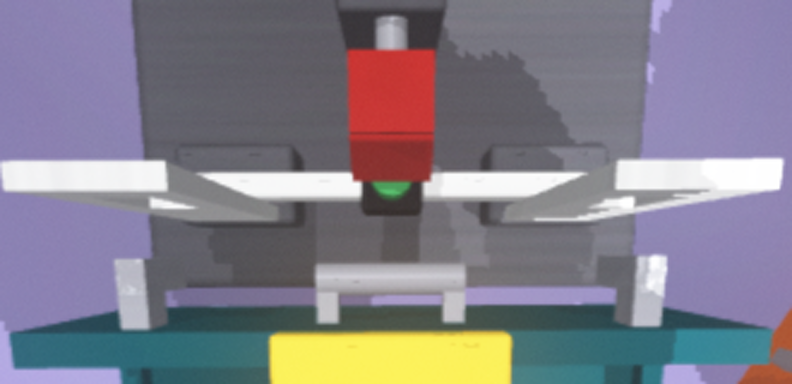

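View pics/side3c.png

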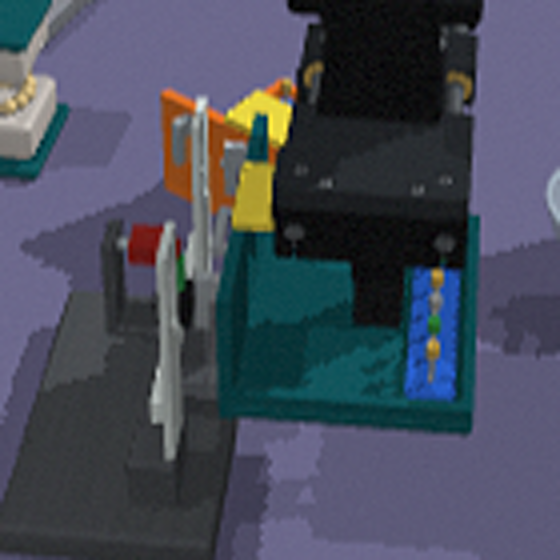

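Run:
```python
from h import *
D=np.load('pics/wrist3_d.npy');P=cloud('wrist',D,np.eye(4))
for u0,u1 in((166,222),(424,478)):
    for v in range(64,84,2): print(v,np.median(P[v,u0:u1],0).round(4),end=' ')
    print()
print('shank',np.median(P[112:132,211:218].reshape(-1,3),0),np.median(P[112:132,428:435].reshape(-1,3),0))
```

```text
64 [ 0.1088 -0.1061  0.138 ] 66 [ 0.1072 -0.1061  0.1378] 68 [ 0.0893 -0.0454 -0.0285] 70 [ 0.0887 -0.0457 -0.0286] 72 [ 0.088  -0.0458 -0.0286] 74 [ 0.0873 -0.0456 -0.0287] 76 [ 0.0867 -0.0459 -0.0284] 78 [ 0.086  -0.046  -0.0286] 80 [ 0.0857 -0.0475 -0.0235] 82 [ 0.0864 -0.052  -0.0012] 
64 [0.1087 0.1039 0.1382] 66 [0.1071 0.1027 0.1379] 68 [ 0.0893  0.0441 -0.0284] 70 [ 0.0886  0.0443 -0.0287] 72 [ 0.088   0.0445 -0.0286] 74 [ 0.0873  0.0444 -0.0285] 76 [ 0.0866  0.0447 -0.0285] 78 [ 0.086   0.0448 -0.0284] 80 [ 0.0859  0.0478 -0.0205] 82 [0.0867 0.0522 0.0045] 
shank [ 0.07022283 -0.04569633 -0.01088103] [ 0.07019931  0.04479672 -0.01091209]
```

Aligned in y to within 0.3 mm. The shank tops sit 17.7 mm below the upright tops (19 is ideal), so lower 1.3 mm, then go forward gently, watching the force.

Call:
arm_command:
  commands:
    - {"translation": [0,0,0.05],"dr": [0,0,0],"jaw": 1}
    - {"translation": [0.12,0,0],"dr": [0,0,0],"jaw": 1}
    - {"translation": [0.12,0,0],"dr": [0,0,0],"jaw": 1}
    - {"translation": [0.12,0,0],"dr": [0,0,0],"jaw": 1}
    - {"translation": [0,0,0],"dr": [0,0,0],"jaw": 1}
    - {"translation": [0,0,0],"dr": [0,0,0],"jaw": 1}

```text
time_s: 8.62
position: [0.5145, 0.1846, 0.1355]
tcp_rot: [[0.999, 0.052, 0.0], [0.052, -0.999, 0.0], [0.0, -0.0, -1.0]]
force: [-0.7, -0.0, -3.3]
opening: 0.245
```

Call:
arm_command:
  commands:
    - {"translation": [0.08,0,0],"dr": [0,0,0],"jaw": 1}
    - {"translation": [0.08,0,0],"dr": [0,0,0],"jaw": 1}
    - {"translation": [0,0,0],"dr": [0,0,0],"jaw": 1}
    - {"translation": [0,0,0],"dr": [0,0,0],"jaw": 1}

```text
time_s: 8.95
position: [0.5183, 0.1848, 0.1356]
tcp_rot: [[0.999, 0.052, 0.0], [0.052, -0.999, 0.0], [0.0, -0.0, -1.0]]
force: [-0.1, 0.3, -2.8]
opening: 0.253
```

Call:
arm_command:
  commands:
    - {"translation": [0.08,0,0],"dr": [0,0,0],"jaw": 1}
    - {"translation": [0.08,0,0],"dr": [0,0,0],"jaw": 1}
    - {"translation": [0,0,0],"dr": [0,0,0],"jaw": 1}
    - {"translation": [0,0,0],"dr": [0,0,0],"jaw": 1}

```text
time_s: 9.28
position: [0.5223, 0.185, 0.1356]
tcp_rot: [[0.999, 0.052, 0.0], [0.052, -0.999, 0.0], [0.0, -0.0, -1.0]]
force: [0.4, -0.2, -2.7]
opening: 0.252
```

Call:
arm_command:
  commands:
    - {"translation": [0.06,0,0],"dr": [0,0,0],"jaw": 1}
    - {"translation": [0,0,0],"dr": [0,0,0],"jaw": 1}
    - {"translation": [0,0,0],"dr": [0,0,0],"jaw": 1}

```text
time_s: 9.53
position: [0.5237, 0.1851, 0.1356]
tcp_rot: [[0.999, 0.052, 0.0], [0.052, -0.999, 0.0], [0.0, -0.0, -1.0]]
force: [-0.4, 0.2, -2.7]
opening: 0.249
```

Run:
```python
from h import *
T=tcpT();print(T.round(4),read_state()['force'])
im,D=capture('wrist');im=im[:,:,::-1];cv2.imwrite('pics/wrist4.png',im)
cv2.imwrite('pics/w4c.png',cv2.resize(im[0:160,160:490],None,fx=2.4,fy=2.4,interpolation=cv2.INTER_CUBIC))
P=cloud('wrist',D,np.eye(4))
for u0,u1 in((166,200),(446,478)):
    for v in range(76,124,3): print(v,np.median(P[v,u0:u1],0).round(4),end=' ')
    print()
```

```text
[[ 9.987e-01  5.190e-02  1.000e-04  5.237e-01]
 [ 5.190e-02 -9.987e-01  0.000e+00  1.851e-01]
 [ 1.000e-04 -0.000e+00 -1.000e+00  1.356e-01]
 [ 0.000e+00  0.000e+00  0.000e+00  1.000e+00]] [-0.40181638  0.24344939 -2.7277169 ]
76 [ 0.0995 -0.1156  0.1365] 79 [ 0.0971 -0.1159  0.1363] 82 [ 0.0948 -0.1165  0.1366] 85 [ 0.0925 -0.1163  0.1365] 88 [ 0.0901 -0.1165  0.1364] 91 [ 0.0878 -0.1171  0.1362] 94 [ 0.0854 -0.1173  0.1365] 97 [ 0.083  -0.1175  0.1363] 100 [ 0.0806 -0.1178  0.1364] 103 [ 0.0782 -0.1181  0.1364] 106 [ 0.0758 -0.1186  0.1362] 109 [ 0.0734 -0.1185  0.1361] 112 [ 0.071  -0.1189  0.1362] 115 [ 0.0685 -0.1192  0.1364] 118 [ 0.0661 -0.1196  0.1363] 121 [ 0.0712 -0.0524 -0.0259] 
76 [0.0993 0.1133 0.1367] 79 [0.097  0.1133 0.1365] 82 [0.0947 0.1137 0.1365] 85 [0.0923 0.1137 0.1363] 88 [0.09   0.1145 0.1367] 91 [0.0876 0.1145 0.1363] 94 [0.0853 0.1146 0.1364] 97 [0.0829 0.1149 0.1364] 100 [0.0805 0.1152 0.1364] 103 [0.0781 0.1155 0.1362] 106 [0.0757 0.1161 0.1361] 109 [0.0733 0.1163 0.1364] 112 [0.0708 0.1166 0.1364] 115 [0.0684 0.1169 0.1363] 118 [0.0659 0.117  0.1356] 121 [ 0.0713  0.0498 -0.0301]
```

View pics/w4c.png

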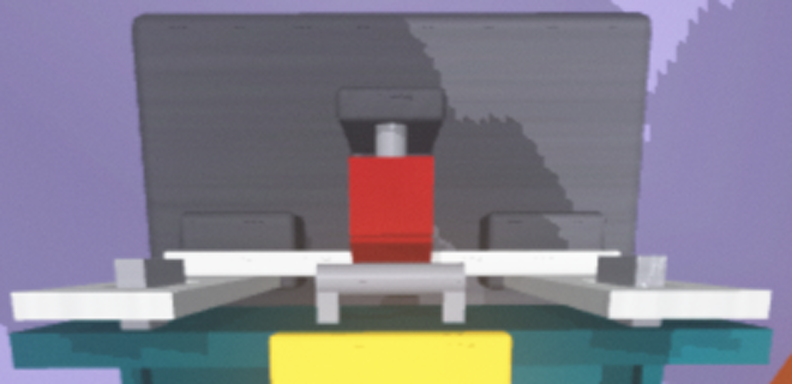

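Both claws are through the slots (left at crop (150,290), right at (632,290)) with no contact force. Close the last ~2 mm.

Call:
arm_command:
  commands:
    - {"translation": [0.04,0,0],"dr": [0,0,0],"jaw": 1}
    - {"translation": [0.03,0,0],"dr": [0,0,0],"jaw": 1}
    - {"translation": [0,0,0],"dr": [0,0,0],"jaw": 1}
    - {"translation": [0,0,0],"dr": [0,0,0],"jaw": 1}

```text
time_s: 9.92
position: [0.5254, 0.1852, 0.1356]
tcp_rot: [[0.999, 0.052, 0.0], [0.052, -0.999, 0.0], [0.0, -0.0, -1.0]]
force: [-0.2, 0.1, -3.1]
opening: 0.246
```

Call:
arm_command:
  commands:
    - {"translation": [0.03,0,0],"dr": [0,0,0],"jaw": 1}
    - {"translation": [0,0,0],"dr": [0,0,0],"jaw": 1}
    - {"translation": [0,0,0],"dr": [0,0,0],"jaw": 1}

```text
time_s: 10.17
position: [0.5262, 0.1852, 0.1356]
tcp_rot: [[0.999, 0.052, 0.0], [0.052, -0.999, -0.0], [0.0, 0.0, -1.0]]
force: [-0.7, 0.5, -2.6]
opening: 0.249
```

Call:
arm_command:
  commands:
    - {"translation": [0.03,0,0],"dr": [0,0,0],"jaw": 1}
    - {"translation": [0,0,0],"dr": [0,0,0],"jaw": 1}
    - {"translation": [0,0,0],"dr": [0,0,0],"jaw": 1}

```text
time_s: 10.42
position: [0.5267, 0.1853, 0.1355]
tcp_rot: [[0.999, 0.052, -0.0], [0.052, -0.999, 0.0], [-0.0, -0.0, -1.0]]
force: [-1.2, 0.0, -3.0]
opening: 0.251
```

Light contact felt (−1.2 N). Ease back 0.8 mm, then lower onto the catch.

Call:
arm_command:
  commands:
    - {"translation": [-0.03,0,0],"dr": [0,0,0],"jaw": 1}
    - {"translation": [0,0,0.08],"dr": [0,0,0],"jaw": 1}
    - {"translation": [0,0,0.08],"dr": [0,0,0],"jaw": 1}
    - {"translation": [0,0,0],"dr": [0,0,0],"jaw": 1}
    - {"translation": [0,0,0],"dr": [0,0,0],"jaw": 1}

```text
time_s: 10.83
position: [0.526, 0.1852, 0.1313]
tcp_rot: [[0.999, 0.052, -0.0], [0.052, -0.999, -0.0], [-0.0, 0.0, -1.0]]
force: [-0.5, -0.4, -3.0]
opening: 0.252
```

Call:
arm_command:
  commands:
    - {"translation": [0,0,0.04],"dr": [0,0,0],"jaw": 1}
    - {"translation": [0,0,0.04],"dr": [0,0,0],"jaw": 1}
    - {"translation": [0,0,0],"dr": [0,0,0],"jaw": 1}
    - {"translation": [0,0,0],"dr": [0,0,0],"jaw": 1}

```text
time_s: 11.17
position: [0.5258, 0.1852, 0.1294]
tcp_rot: [[0.999, 0.052, -0.001], [0.052, -0.999, -0.0], [-0.001, 0.0, -1.0]]
force: [-0.7, -0.0, -2.8]
opening: 0.249
```

Call:
arm_command:
  commands:
    - {"translation": [0,0,0.04],"dr": [0,0,0],"jaw": 1}
    - {"translation": [0,0,0],"dr": [0,0,0],"jaw": 1}
    - {"translation": [0,0,0],"dr": [0,0,0],"jaw": 1}

```text
time_s: 11.42
position: [0.5253, 0.1852, 0.1285]
tcp_rot: [[0.999, 0.052, -0.002], [0.052, -0.999, -0.0], [-0.002, 0.0, -1.0]]
force: [-3.2, -0.7, -0.3]
opening: 0.251
```

The catch is felt at TCP z 0.1285 (+2.5 N up). Now let go, rise, and press on the yellow pad with shut fingers.

Call:
arm_command:
  commands:
    - {"translation": [0,0,0],"dr": [0,0,0],"jaw": 0.7}
    - {"translation": [0,0,0],"dr": [0,0,0],"jaw": 0.6}
    - {"translation": [0,0,0],"dr": [0,0,0],"jaw": 0.4}
    - {"translation": [0,0,0],"dr": [0,0,0],"jaw": 0.4}
    - {"translation": [0,0,0],"dr": [0,0,0],"jaw": 0.4}
    - {"translation": [0,0,0],"dr": [0,0,0],"jaw": 0.4}

```text
time_s: 11.92
position: [0.5264, 0.1853, 0.1287]
tcp_rot: [[0.999, 0.052, 0.001], [0.052, -0.999, 0.0], [0.001, -0.0, -1.0]]
force: [-0.2, -0.6, -0.5]
opening: 0.562
```

Run:
```python
from h import *
s=read_state();print(s['position'],s['force'],s['opening'])
im,D=capture('side');cv2.imwrite('pics/side5c.png',cv2.resize(im[210:350,230:370,::-1],None,fx=4,fy=4,interpolation=cv2.INTER_CUBIC))
```

```text
[0.52643527 0.18526222 0.12868868] [-0.23300611 -0.61534445 -0.51235859] 0.5618068108048547
```

View pics/side5c.png

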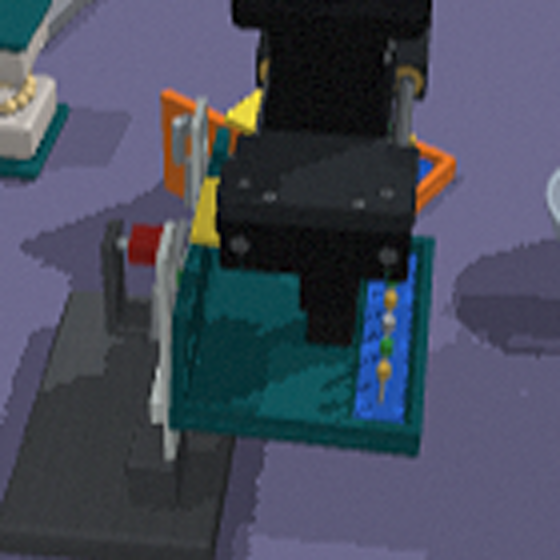

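Call:
arm_command:
  commands:
    - {"translation": [0,0,-0.4],"dr": [0,0,0],"jaw": 0.4}
    - {"translation": [0,0,-0.8],"dr": [0,0,0],"jaw": 0.4}
    - {"translation": [0,0,-0.8],"dr": [0,0,0],"jaw": 0.4}
    - {"translation": [0,0,-0.4],"dr": [0,0,0],"jaw": 0.4}
    - {"translation": [0.5,0,0],"dr": [0,0,0],"jaw": 1}
    - {"translation": [0.5,0,0],"dr": [0,0,0],"jaw": 1}
    - {"translation": [0.5,0,0],"dr": [0,0,0],"jaw": 1}
    - {"translation": [0.5,0,0],"dr": [0,0,0],"jaw": 1}
    - {"translation": [0,0,0],"dr": [0,0,0],"jaw": 1}
    - {"translation": [0,0,0],"dr": [0,0,0],"jaw": 1}
    - {"translation": [0,0,0],"dr": [0,0,0],"jaw": 1}
    - {"translation": [0,0,0],"dr": [0,0,0],"jaw": 1}

```text
time_s: 12.97
position: [0.5749, 0.1878, 0.1884]
tcp_rot: [[0.999, 0.052, -0.001], [0.052, -0.999, -0.0], [-0.001, 0.0, -1.0]]
force: [-0.0, 0.2, -0.3]
opening: 0.078
```

Run:
```python
from h import *
s=read_state();T=tcpT();print(s['position'],s['force'],s['opening'])
im,D=capture('wrist');cv2.imwrite('pics/w6.png',im[:,:,::-1])
g=cv2.cvtColor(im,cv2.COLOR_RGB2HSV);P=cloud('wrist',D,np.eye(4))
yel=(g[...,0]>22)&(g[...,0]<35)&(g[...,1]>140)&(P[...,2]>0)&(P[...,2]<.07)
v,u=np.where(yel);print(yel.sum(),u.min(),u.max(),v.min(),v.max(),np.median(P[yel],0),np.percentile(P[yel],[2,98],axis=0).round(4))
im,D=capture('side');cv2.imwrite('pics/side6c.png',cv2.resize(im[190:330,230:370,::-1],None,fx=4,fy=4,interpolation=cv2.INTER_CUBIC))
im,D=capture('top');P=cloud('top',D);g=cv2.cvtColor(im,cv2.COLOR_RGB2HSV)
cv2.imwrite('pics/top6.png',im[:,:,::-1])
```

```text
[0.57485945 0.18782072 0.18843082] [-0.01082599  0.1773241  -0.3114634 ] 0.07784448054133017
700 291 354 212 257 [ 0.00011594 -0.0009703   0.04078714] [[-0.0166 -0.0198  0.0069]
 [ 0.0126  0.018   0.0448]]
```

View pics/w6.png

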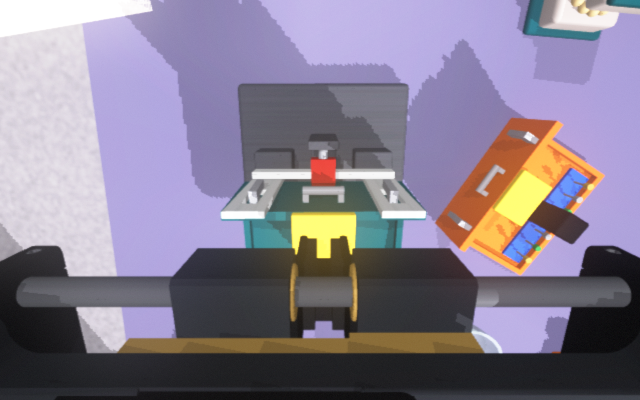

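View pics/side6c.png

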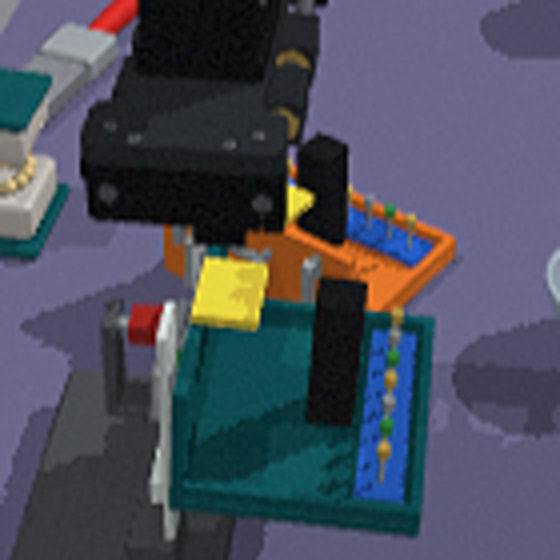

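The pad (wrist px 291–354, 212–257) is centred under the fingers with about 31 mm to go. The tray is hanging nearly level on the catch.

Call:
arm_command:
  commands:
    - {"translation": [0,0,0.3],"dr": [0,0,0],"jaw": 1}
    - {"translation": [0,0,0.3],"dr": [0,0,0],"jaw": 1}
    - {"translation": [0,0,0.3],"dr": [0,0,0],"jaw": 1}
    - {"translation": [0,0,0.15],"dr": [0,0,0],"jaw": 1}
    - {"translation": [0,0,0],"dr": [0,0,0],"jaw": 1}
    - {"translation": [0,0,0],"dr": [0,0,0],"jaw": 1}

```text
time_s: 13.62
position: [0.5758, 0.1878, 0.1616]
tcp_rot: [[0.999, 0.052, -0.001], [0.052, -0.999, -0.0], [-0.001, 0.0, -1.0]]
force: [0.4, 0.5, -0.0]
opening: 0.003
```

Call:
arm_command:
  commands:
    - {"translation": [0,0,0.05],"dr": [0,0,0],"jaw": 1}
    - {"translation": [0,0,0.05],"dr": [0,0,0],"jaw": 1}
    - {"translation": [0,0,0],"dr": [0,0,0],"jaw": 1}
    - {"translation": [0,0,0],"dr": [0,0,0],"jaw": 1}

```text
time_s: 13.95
position: [0.5761, 0.1879, 0.16]
tcp_rot: [[0.999, 0.052, 0.0], [0.052, -0.999, 0.0], [0.0, -0.0, -1.0]]
force: [0.5, -0.5, -0.2]
opening: 0.004
```

Call:
arm_command:
  commands:
    - {"translation": [0,0,0.05],"dr": [0,0,0],"jaw": 1}
    - {"translation": [0,0,0.05],"dr": [0,0,0],"jaw": 1}
    - {"translation": [0,0,0],"dr": [0,0,0],"jaw": 1}
    - {"translation": [0,0,0],"dr": [0,0,0],"jaw": 1}

```text
time_s: 14.28
position: [0.5763, 0.1879, 0.1578]
tcp_rot: [[0.999, 0.052, 0.001], [0.052, -0.999, 0.0], [0.001, -0.0, -1.0]]
force: [-0.9, -0.4, 3.5]
opening: 0.006
```

Call:
arm_command:
  commands:
    - {"translation": [0,0,0.04],"dr": [0,0,0],"jaw": 1}
    - {"translation": [0,0,0.04],"dr": [0,0,0],"jaw": 1}
    - {"translation": [0,0,0],"dr": [0,0,0],"jaw": 1}

```text
time_s: 14.53
position: [0.5764, 0.188, 0.1566]
tcp_rot: [[0.999, 0.052, 0.001], [0.052, -0.999, 0.0], [0.001, -0.0, -1.0]]
force: [-2.2, -0.6, 8.1]
opening: 0.0
```

Call:
arm_command:
  commands:
    - {"translation": [0,0,0.04],"dr": [0,0,0],"jaw": 1}
    - {"translation": [0,0,0.04],"dr": [0,0,0],"jaw": 1}
    - {"translation": [0,0,0],"dr": [0,0,0],"jaw": 1}

```text
time_s: 14.78
position: [0.5765, 0.188, 0.1549]
tcp_rot: [[0.999, 0.052, 0.002], [0.052, -0.999, 0.0], [0.002, -0.0, -1.0]]
force: [-2.0, -0.6, 8.7]
opening: 0.007
```

Call:
arm_command:
  commands:
    - {"translation": [0,0,0.04],"dr": [0,0,0],"jaw": 1}
    - {"translation": [0,0,0.04],"dr": [0,0,0],"jaw": 1}
    - {"translation": [0,0,0],"dr": [0,0,0],"jaw": 1}

```text
time_s: 15.03
position: [0.5767, 0.188, 0.1524]
tcp_rot: [[0.999, 0.052, 0.002], [0.052, -0.999, 0.0], [0.002, -0.0, -1.0]]
force: [-1.5, 1.1, 6.0]
opening: 0.005
```

Call:
arm_command:
  commands:
    - {"translation": [0,0,0.04],"dr": [0,0,0],"jaw": 1}
    - {"translation": [0,0,0],"dr": [0,0,0],"jaw": 1}

```text
time_s: 15.2
position: [0.5767, 0.188, 0.1509]
tcp_rot: [[0.999, 0.052, 0.002], [0.052, -0.999, 0.0], [0.002, -0.0, -1.0]]
force: [-0.4, -0.0, 2.8]
opening: 0.005
```

Call:
arm_command:
  commands:
    - {"translation": [0,0,0.04],"dr": [0,0,0],"jaw": 1}
    - {"translation": [0,0,0],"dr": [0,0,0],"jaw": 1}

```text
time_s: 15.37
position: [0.5757, 0.1878, 0.1488]
tcp_rot: [[0.999, 0.052, -0.001], [0.052, -0.999, -0.0], [-0.001, 0.0, -1.0]]
force: [0.1, -0.4, -0.3]
opening: 0.005
```

The force dropped to zero, so the bar has passed the catch. Press gently to the hard stop.

Call:
arm_command:
  commands:
    - {"translation": [0,0,0.04],"dr": [0,0,0],"jaw": 1}
    - {"translation": [0,0,0],"dr": [0,0,0],"jaw": 1}

```text
time_s: 15.53
position: [0.5756, 0.1878, 0.1482]
tcp_rot: [[0.999, 0.052, -0.001], [0.052, -0.999, -0.0], [-0.001, 0.0, -1.0]]
force: [-0.3, -0.5, 3.2]
opening: 0.008
```

Call:
arm_command:
  commands:
    - {"translation": [0,0,0.04],"dr": [0,0,0],"jaw": 1}
    - {"translation": [0,0,0],"dr": [0,0,0],"jaw": 1}

```text
time_s: 15.7
position: [0.5757, 0.1878, 0.1481]
tcp_rot: [[0.999, 0.052, -0.001], [0.052, -0.999, -0.0], [-0.001, 0.0, -1.0]]
force: [-2.4, -0.4, 8.0]
opening: 0.003
```

Hard stop at TCP z 0.148, as predicted. Retract and check.

Call:
arm_command:
  commands:
    - {"translation": [0,0,-0.2],"dr": [0,0,0],"jaw": 1}
    - {"translation": [0,0,-0.6],"dr": [0,0,0],"jaw": 1}
    - {"translation": [0,0,-0.8],"dr": [0,0,0],"jaw": 1}
    - {"translation": [0,0,-0.8],"dr": [0,0,0],"jaw": 1}
    - {"translation": [-0.8,0,-0.8],"dr": [0,0,0],"jaw": 1}
    - {"translation": [-0.8,0,-0.4],"dr": [0,0,0],"jaw": 1}
    - {"translation": [-0.8,0,0],"dr": [0,0,0],"jaw": 1}
    - {"translation": [-0.4,0,0],"dr": [0,0,0],"jaw": 1}
    - {"translation": [0,0,0],"dr": [0,0,0],"jaw": 1}
    - {"translation": [0,0,0],"dr": [0,0,0],"jaw": 1}

```text
time_s: 16.53
position: [0.5063, 0.1842, 0.237]
tcp_rot: [[0.999, 0.052, 0.0], [0.052, -0.999, -0.0], [0.0, 0.0, -1.0]]
force: [0.8, -0.6, 0.8]
opening: 0.005
```

Run:
```python
from h import *
s=read_state();T=tcpT();print(s['time_s'],s['position'],s['force'],s['opening'])
im,D=capture('wrist');cv2.imwrite('pics/w7.png',cv2.resize(im[60:280,180:480,::-1],None,fx=2.6,fy=2.6,interpolation=cv2.INTER_CUBIC))
g=cv2.cvtColor(im,cv2.COLOR_RGB2HSV);P=cloud('wrist',D,T)
yel=(g[...,0]>22)&(g[...,0]<35)&(g[...,1]>140)&(P[...,2]>.11)&(P[...,2]<.17)
q=P[yel];print('pad',np.median(q,0).round(4),'slope',np.linalg.lstsq(np.c_[q[:,:2],np.ones(len(q))],q[:,2],rcond=None)[0].round(3))
red=((g[...,0]<8)|(g[...,0]>172))&(g[...,1]>140)&(P[...,2]>.1);q=P[red];print('red',np.percentile(q,[2,50,98],axis=0).round(4))
im,D=capture('side');cv2.imwrite('pics/side7c.png',cv2.resize(im[210:350,230:370,::-1],None,fx=4,fy=4,interpolation=cv2.INTER_CUBIC))
im,D=capture('top');cv2.imwrite('pics/top7.png',im[:,:,::-1])
```

```text
16.5333 [0.50628328 0.18424206 0.23704521] [ 0.78299792 -0.62272073  0.8225938 ] 0.005325912865651187
pad [0.5734 0.1882 0.1379] slope [ 0.015 -0.     0.129]
red [[0.522  0.1065 0.1201]
 [0.6066 0.1895 0.1272]
 [0.6171 0.1973 0.2984]]
```

View pics/w7.png

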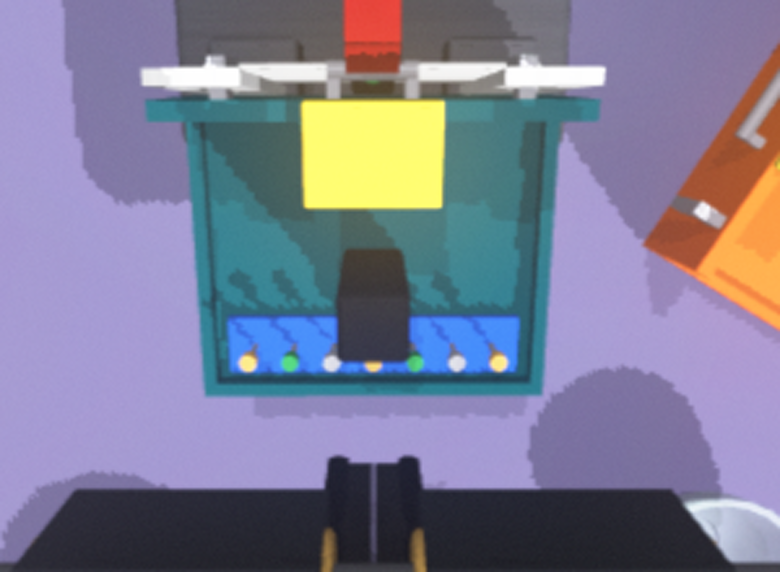

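View pics/side7c.png

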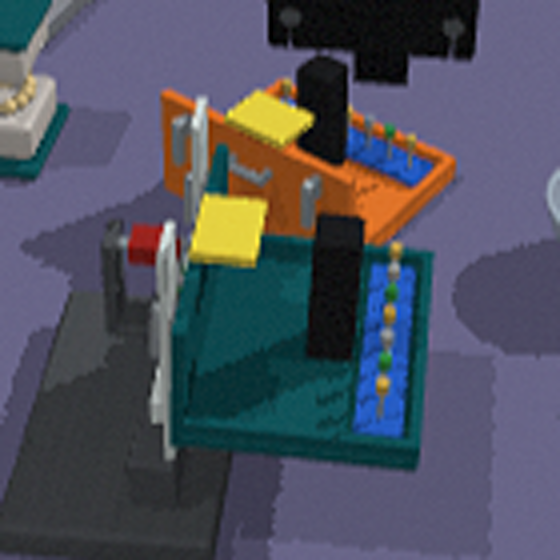

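View pics/top7.png

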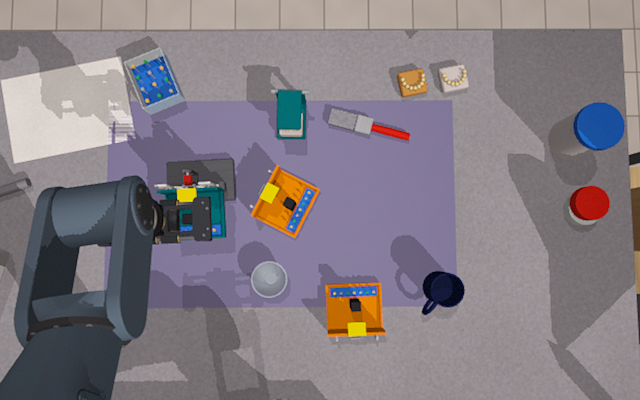

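Run:
```python
from h import *
T2=np.array([[ 9.986e-01,5.21e-02,-1.3e-03,.4845],[5.21e-02,-.9986,-5e-4,.1813],[-1.4e-3,5e-4,-1,.2014],[0,0,0,1]])
def an(im,D,T):
    g=cv2.cvtColor(im,cv2.COLOR_BGR2HSV);P=cloud('wrist',D,T)
    red=((g[...,0]<8)|(g[...,0]>172))&(g[...,1]>140)&(abs(P[...,1]-.19)<.012)&(P[...,2]>.1)&(P[...,2]<.14)&(P[...,0]>.57)&(P[...,0]<.63)
    q=P[red]
    top=q[q[:,2]>np.percentile(q[:,2],90)-.003]
    print(len(q),'all x',np.percentile(q[:,0],[1,50,99]).round(4),'z',np.percentile(q[:,2],[1,50,99]).round(4),'top x',np.percentile(top[:,0],[1,99]).round(4))
an(cv2.imread('pics/wrist2.png'),np.load('pics/wrist2_d.npy'),T2)
T=tcpT();im,D=capture('wrist');an(im[:,:,::-1].copy(),D,T)
a=cv2.imread('pics/top7.png');print(read_state()['time_s'])
cv2.imwrite('pics/w8.png',cv2.resize(im[45:110,260:390,::-1],None,fx=6,fy=6,interpolation=cv2.INTER_CUBIC))
```

```text
1016 all x [0.5963 0.6069 0.6177] z [0.1193 0.1272 0.1291] top x [0.6004 0.6177]
646 all x [0.5965 0.6069 0.6172] z [0.1194 0.1271 0.1291] top x [0.6005 0.6172]
16.7333
```

View pics/w8.png

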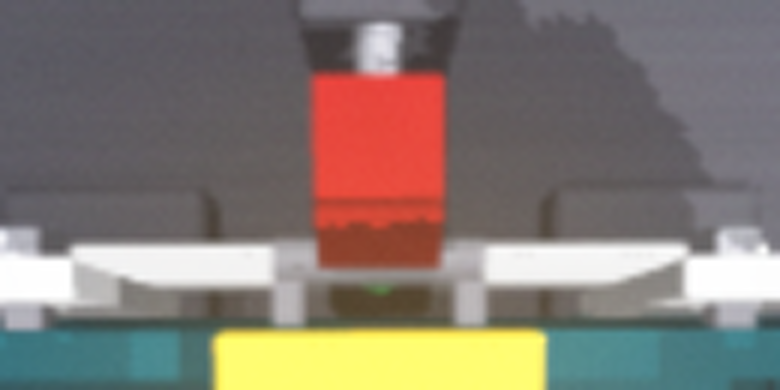

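The catch is fully out, in the same place as at the start to within 0.2 mm, and sits over the bar. The tray is home and level, the robot is clear, and the bystanders have not moved. Handing in.

```bash
python3 -c "
from rig import *
print(hand_in())"
```

```text
the job is handed in; nothing more can be done
None
```

The teal tray is hung on the rack and locked under the red catch, the arm is clear, and the job is handed in at about 16.7 s. No verdict was reported.

**What I did:**
- I gripped the tray by its black post and squared it to the rack using the wrist camera.
- I passed both claws through the slots without contact force, then lowered the tray until the bar touched the catch.
- I let go and pressed the yellow pad down with shut fingers. The highest reading was about 9 N going through the catch, and about 8 N at the hard stop.

**Last checks:**
- **Catch:** it is back where it started to within 0.2 mm and sits over the cross bar.
- **Height:** the tray stopped where I predicted home to be, with the slots about 2 mm above nominal.
- **Level:** the tilt measured on the pad is about 0.015 rad.
- **Bystanders:** the articulator, dish, mug and brush look unmoved in the top view.

**Not fully confirmed:** the green pin's travel was not measured directly. I took it from the tray's height and from the pin being barely visible under the bar. The wrist depth reads about 1.5 mm low compared with the given tray dimensions, which I allowed for.

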